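# Work the dial lock of the clipper-blade box and open its drawer

### The job

Unlock the grey blade box with the dial on its top, whose places are numbered by pips: turn the dial left and stop at 2, turn it right and stop at 4, then turn it left again, gently, until you feel it press on the sprung catch (somewhere beyond 2, at a different place each time), without forcing it. Then pull the drawer open by at least 6 cm, let go and leave it open, without disturbing the things on and beside the box.

Things in the scene. Friction and masses are not known exactly. Their poses are not given: they have to be found in the camera images.
- safe: Grey steel blade box, 190 mm (x) by 260 mm (y) by 100 mm high, fixed to the table. Origin: centre of its underside. Its drawer opens along the box's own -x; y is to the left, z up. The dial stands on its top, straight above the origin.
- dial_face (a point): Centre of the flat white round face under the dial, at the box top (z 100 mm), 124 mm across, 3 mm thick, same axes as the box. Five places on it bear a tick and black pips: 3 towards the box's +x, 2 and then 1 to the left of it (+y), 4 and then 5 to the right (-y), 0.4 rad (23 deg) apart.
- dial_grip (a point): Where to grip the dial: on its upright axis, 133 mm above the table. The grip is a black bar 54 mm long and 14 mm thick, its flat sides from 108 to 142 mm above the table, on a round skirt 62 mm across whose top is at 108 mm. A red stripe and red tip (the pointer) lie along this point's x axis, which turns with the dial.
- dial (a joint): Dial angle, rad: 0 with the pointer at 3, growing clockwise seen from above (right). Place n is at 0.4*(n-3): 2 is -0.4, 4 is +0.4. Within 0.12 of it is good. Starts between 0 and 0.8. Free, it drags with 0.04 N m and stays where left. Above about -0.45 it bars the drawer, which then gives only some 4 mm.
- dial_catch (a point): A point on the dial's axis, 91 mm above the table. Turned left, the dial meets a sprung catch at an unseen dial angle between -0.72 and -1.25, new each run; only resistance shows it: 2 N m more per rad turned past it. 0.07 to 0.32 N m beyond the drag (0.035 to 0.16 rad past) held 0.2 s is right; more is forcing it. Let go, the dial springs back by 0.15 rad at most.
- pull_grip (a point): Middle of the drawer's handle: a level steel bar 12 mm thick and 100 mm long, along the box's y axis, carried by a stay at each end. Its centre line is 82 mm above the table (18 mm below the box top) and 45 mm in front of the drawer's blue front (clear gap 39 mm); nothing is above it. It moves with the drawer.
- safe_drawer0 (a joint): How far the drawer is pulled out, m: 0 shut, up to 0.125, sliding along the box's -x with about 1 N of drag. It stays where it is left.
- tin: Round aluminium tin, 50 mm across, 24 mm high, on the box top at its far left corner, about 110 mm from the dial's axis. Origin: centre of its underside. To be left alone.
- cover: Grey hard clipper cover, an open box 56 by 36 by 22 mm, on the box top at its far right corner, about 110 mm from the dial's axis. Origin: centre of its underside. To be left alone.
- oil: Small white oil bottle, 32 mm across, 85 mm high, on the table to the left in front of the box. Origin: centre of its underside. To be left alone.
- brush: Cleaning brush, 160 mm long, on the table to the right. To be left alone.

How it is judged (in metres and radians):
On the way, in this order (a step that is already met when the one before it is completed fails the run):
1. the dial is turned left and stopped at 2 (value of joint dial between -0.52 and -0.28 rad and velocity of joint dial between -0.08 and 0.08 rad/s), for 0.2 s.
2. the dial is turned right and stopped at 4 (value of joint dial between 0.28 and 0.52 rad and velocity of joint dial between -0.08 and 0.08 rad/s), for 0.2 s.
3. the dial is turned left until it presses on the catch (contact force between dial_pin and catch_fly above 3.5 N), for 0.2 s.
4. the drawer is pulled open (value of joint safe_drawer0 above 0.055 m), for 0.1 s.
At the end, for the whole second after the job is handed in: the drawer stands still, open by 55 mm or more, and the dial is left turned past the 2 (below -0.55 rad) (value of joint safe_drawer0 above 0.055 m and velocity of joint safe_drawer0 between -0.01 and 0.01 m/s and value of joint dial below -0.55 rad); the robot touches nothing.
It fails at once if the catch is forced (pressed with more than 18 N by the dial's pin, 0.32 N m) (contact force between dial_pin and catch_fly above 18 N).
It fails at once if a thing on or beside the box (tin, cover, oil bottle, brush) is moved more than 30 mm (distance of any of tin, cover, oil, brush from where it was at the start of the episode above 0.03 m).
It also fails if it takes over 70 s, if anything falls off the work surface, if the arm or the gripper's body presses on something with over 40 N, if the wrist force passes 120 N, or if a joint passes its speed limit or range.

### The arm

A 6-joint arm with a two-finger parallel gripper is mounted at the origin on the work surface. World frame = base frame: x ahead of the robot, y to its left, z up, the work surface at z = 0. Lengths are in m, angles in degrees, forces in N, time in s.
With the tool pointing down it reaches from about 0.4 to 0.825 m from the base axis. Payload 7 kg.
Tool frame: the origin (TCP) lies between the finger pads; the fingertips stand 19 mm ahead of it and the grasp point (between the pads) is the TCP; x points along the fingers, y is the direction in which the jaws open and shut, and the axes are right-handed (so a half turn about x gives the same grasp; the last joint's range is limited). The gripper opens to 88 mm and grips with 3 to 60 N. Pads are 19 mm wide; open, the fingers measure 130 mm over their backs; the gripper's body (78 mm by 193 mm) begins 47 mm behind the grasp point.
Start: joints at [93.742, 20.546, 0.682, 0, -70.136, -16.507], TCP at [0.149, 0.658, 0.246] pointing down, gripper open.
Joint ranges: [-176.03, 176.03], [-82.01, 121.73], [-58.28, 71.71], [-173.87, 95.51], [-174.79, -0.11], [-173.66, 173.66]. Speed limits (degrees/s): [136.94, 136.94, 172.46, 180, 180, 180].

### API

Orientations are given as [roll, pitch, yaw] about the fixed x, y, z axes, in that order (R = Rz(yaw) Ry(pitch) Rx(roll)).
In Python, from plant import r gives the robot as it stands.
- The arm moves only by the tool send_rows, never from a script. Its argument "plan" is a list of rows, each a list of 2 entries, a list of its own where there are three numbers: the shift along the tool's x, y, z scaled (see below), then the turn, a rotation vector about the tool's x, y, z scaled (see below). A call has exactly 5 rows; each row is the pose to reach, as a shift and turn from the pose measured when the call began, along the tool's axes at that moment; what a row does not reach only later rows make up. The controller multiplies each number of a shift by 0.15 m and each number of a turn by pi/4 rad. A row lasts 1/10 s, in which the tool goes at most 50 mm and 8.59 degrees, less where a joint would pass 70% of its speed; a pose out of reach is approached as far as the arm can. A call with a number of a shift or a turn outside -1 to 1 is refused whole. A call with a gripper value outside its range is refused whole. "jaw" is the opening, from -1 (shut) to 1 (fully open), so that 0 is half open, set as the call begins (left out, the last holds). The fingers move at their own pace and stop on an object; "force" is the grip in N (left out, the last holds). Time passes only in rows, so rows that repeat a pose let the fingers close, or fill a call up. It gives the time, the measured TCP pose, the force and the opening at its end, in the units of the state.
- r.get_state(): the state, without advancing time (a new reading comes with each control period).
- r.capture(name): name is "side" or "top"; returns a dict with "color" (384x512x3 uint8, red, green, blue), "range_z" (384x512 float32, m along the optical axis (not along the pixel's ray), 0 where there is no reading), "mtx" (3x3 intrinsics, pixels), "k1" (the pictures are not rectified: a ray, as slopes to the right and down, at radius r is drawn at 1 + k1 r^2 times it, then the intrinsics apply), "pose" (4x4, takes a point from camera to world coordinates). Camera axes: x right, y down, z forward; pixel columns grow to the right and rows downward; lengths in m; the calibration is good to about 2 mm. A picture is of the moment at which its call begins.
- r.close_job(): hands the job in, once; it reports no verdict.
Trained networks look in a picture, given as the dict that the camera call returned (one of the last four; its "shot" number tells which), for a name from the list of things; names that differ only in an ending like _2 or _b are one class to them, and where a whole thing is asked for, a point or a joint stands for the part that bears it (a point fixed in the world has none). Each returns a list of dicts, best first, with "score" (0 to 1); they miss things now and then, are a little off and sometimes report something else, mostly with a low value. They report only what shows in the picture. A call takes as long as a camera call.
- r.find_in(picture, target): "uv" ([column, row] in pixels, amid what is visible of it).
- r.trace(picture, target): "mask" (384x512 bool, what is visible of it) and "uv" ([column, row] in pixels, amid what is visible of it).
The state is a dict: "time_s": time; "joints": joint angles; "qd": joint speeds; "joint_torque": joint torques, N m; "tcp_pos": TCP position; "eef_rot": TCP orientation; "contact_force": force on the tool from outside, world axes, zero at the start; "moment": the same for the moment, N m; "gripper_width": finger opening in m.
Only numpy, scipy, OpenCV 4.12 (cv2) and the standard library are available. Lean on these libraries where they do the work, as an engineer would, in place of code of your own. Each camera call takes 0.05 s, during which the arm holds its last target. There are 200 camera calls.

## Working session

There is one attempt and no reset: what is moved stays moved. The work goes in short steps, Python scripts to look and compute and a tool call to move; the robot and the scene stay as the last step left them, time stands still between calls to the robot, and variables do not carry over. Pictures are saved under pics/ and viewed, about 8 in all and at most 12, crops included, and the job is handed in when it is done.

Besides the shell and the picture viewer there is one more tool, called after "Emit:" as name(argument=value, ...), one argument or row to a line, values as JSON. send_rows: Moves the arm, as the interface text tells. Its arguments: {"type":"object","properties":{"plan":{"type":"array"},"jaw":{"type":"number"},"force":{"type":"number"}},"required":["plan"]}

```bash
ls; mkdir -p pics; cat > h.py <<'E'
import numpy as np, cv2
from plant import r
def pts(p,mask):
    v,u=np.nonzero(mask&(p["range_z"]>0)); z=p["range_z"][v,u]; return world(p,u,v,z)
def rays(p,u,v):
    K=np.array(p["mtx"]); s=np.stack([(u-K[0,2])/K[0,0],(v-K[1,2])/K[1,1]],-1); t=s.copy()
    for _ in range(10): t=s/(1+p["k1"]*(t**2).sum(-1,keepdims=True))
    return t
def world(p,u,v,z):
    t=rays(p,np.asarray(u,float),np.asarray(v,float)); c=np.concatenate([t,np.ones_like(t[...,:1])],-1)*np.asarray(z)[...,None]
    T=np.array(p["pose"]); return c@T[:3,:3].T+T[:3,3]
def proj(p,X):
    T=np.array(p["pose"]); c=(np.asarray(X)-T[:3,3])@T[:3,:3]; s=c[...,:2]/c[...,2:]; s=s*(1+p["k1"]*(s**2).sum(-1,keepdims=True))
    K=np.array(p["mtx"]); return s*[K[0,0],K[1,1]]+[K[0,2],K[1,2]]
def at_z(p,u,v,h):
    a=world(p,u,v,1.0); o=np.array(p["pose"])[:3,3]; d=a-o; return o+d*((h-o[2])/d[...,2])[...,None]
E
python3 - <<'E'
from h import *
s=r.get_state(); print(s)
a=r.capture("top"); b=r.capture("side")
for n,p in (("top",a),("side",b)):
    print(n,p["mtx"],p["k1"],np.round(p["pose"],3).tolist())
    cv2.imwrite(f"pics/{n}0.png",p["color"][...,::-1])
    for t in ("safe","dial_face","dial_grip","pull_grip","tin","cover","oil","brush"):
        f=r.trace(p,t)[:1]
        for q in f:
            P=pts(p,q["mask"]); print(t,round(q["score"],2),np.round(q["uv"]),np.round(np.median(P,0),3) if len(P) else None)
E
```

```text
pics
{'time_s': 0.0, 'joints': array([ 9.37443754e+01,  2.05918495e+01,  6.32997606e-01, -1.99595813e-02,
       -7.01364315e+01, -1.65056147e+01]), 'qd': array([-0.01538453,  0.0851189 ,  0.04997399, -0.03268212,  0.00111171,
        0.07139474]), 'joint_torque': array([-9.23497246e-04, -5.82717991e+01,  2.93057799e+01,  6.99729323e+00,
        7.03147991e-03, -1.64432313e-04]), 'tcp_pos': array([0.14903881, 0.65786051, 0.2446126 ]), 'eef_rot': array([ 95.36700176,  89.9028861 , -97.40103508]), 'contact_force': array([-0.35409958,  0.9499773 ,  0.19729485]), 'moment': array([-0.07946808,  0.05232323,  0.01815123]), 'gripper_width': 0.08748837993477428}
top [[450.7666715    0.         257.90387204]
 [  0.         450.7666715  189.90007321]
 [  0.           0.           1.        ]] 0.021204778561983818 [[-0.027, -0.983, 0.18, 0.357], [-1.0, 0.028, 0.002, -0.028], [-0.007, -0.18, -0.984, 1.272], [0.0, 0.0, 0.0, 1.0]]
safe 0.81 [255. 167.] [ 0.628 -0.019  0.101]
dial_face 0.9 [256. 166.] [ 0.629 -0.019  0.101]
dial_grip 0.97 [254. 162.] [ 0.649 -0.021  0.109]
pull_grip 0.78 [256. 198.] [ 0.556 -0.017  0.086]
tin 0.58 [219. 134.] [0.713 0.068 0.124]
cover 0.78 [290. 139.] [ 0.705 -0.121  0.107]
oil 0.64 [118. 250.] [0.428 0.351 0.056]
brush 0.8 [378. 185.] [ 0.587 -0.369  0.019]
side [[484.17468065   0.         267.03373565]
 [  0.         484.17468065 190.03123335]
 [  0.           0.           1.        ]] -0.19411952020354842 [[-0.858, -0.377, 0.347, 0.092], [-0.513, 0.621, -0.593, 0.776], [0.008, -0.687, -0.727, 1.093], [0.0, 0.0, 0.0, 1.0]]
safe 0.75 [241. 196.] [0.62  0.013 0.096]
dial_face 0.95 [239. 198.] [0.621 0.014 0.096]
dial_grip 0.58 [239. 178.] [ 0.647 -0.014  0.115]
pull_grip 0.88 [268. 205.] [ 0.557 -0.004  0.074]
tin 0.66 [203. 192.] [0.711 0.075 0.12 ]
cover 0.8 [243. 150.] [ 0.702 -0.124  0.111]
oil 0.67 [230. 335.] [0.428 0.367 0.051]
brush 0.86 [313. 145.] [ 0.588 -0.365  0.014]
```

```bash
python3 -c "
import cv2,numpy as np
cv2.imwrite('pics/both0.png',np.vstack([cv2.imread('pics/top0.png')])) "
```

```text
(no output)
```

View pics/top0.png

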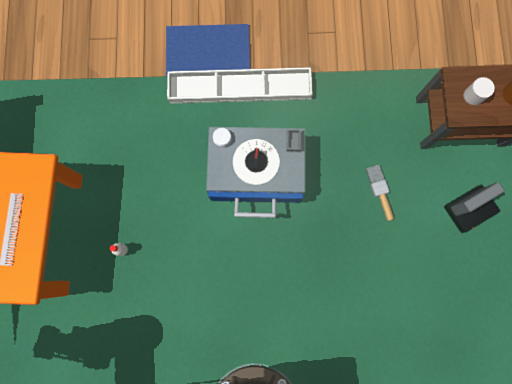

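View pics/side0.png

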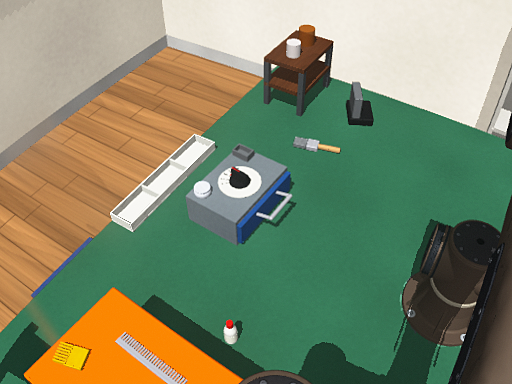

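The top view shows the box near (256,165), with the dial face centred at about (256,162). The red pointer runs up to about (257,150), the handle is at (255,214), and tin, cover, oil and brush are all clear of the path. Next I'll measure the box yaw, the dial centre and the pointer angle.

```bash
cat >> h.py <<'E'
def fit(p):
    out={}
    v,u=np.mgrid[0:384,0:512]; W=world(p,u,v,p["range_z"]); c=p["color"].astype(int)
    near=(abs(W[...,0]-.64)<.25)&(abs(W[...,1]+.02)<.25)
    top=near&(abs(W[...,2]-.1)<.012)
    X=at_z(p,u[top],v[top],np.full(top.sum(),.1))
    out["rect"]=cv2.minAreaRect((X[:,:2]*1000).astype(np.float32))
    wh=near&(c.min(-1)>190)&(abs(W[...,2]-.103)<.015)
    n,l,st,ce=cv2.connectedComponentsWithStats(wh.astype(np.uint8)); i=1+st[1:,4].argmax()
    V,U=np.nonzero(l==i); F=at_z(p,U,V,np.full(len(U),.103)); h=cv2.convexHull((F[:,:2]*1000).astype(np.float32))
    out["face"]=cv2.fitEllipse(h)
    red=near&(c[...,0]>130)&(c[...,1]<70)&(c[...,2]<70)&(W[...,2]>.09)
    V,U=np.nonzero(red); R=at_z(p,U,V,np.full(len(U),.142))[:,:2]; out["red"]=(R.mean(0),len(R))
    out["R"]=R
    return out
def handle(p):
    q=r.trace(p,"pull_grip")[0]; V,U=np.nonzero(q["mask"]); X=at_z(p,U,V,np.full(len(U),.086))
    return q["score"],X
E
python3 - <<'E'
from h import *
for n in("top","side"):
    p=r.capture(n); o=fit(p); print(n,o["rect"],o["face"],o["red"])
    if n=="top":
        R=o["R"]; print(np.round(R[np.argsort(R[:,0])],3).tolist())
        s,X=handle(p); lo=X[X[:,0]<X[:,0].min()+.02]; print(s,np.round(np.c_[X.min(0),X.max(0)],3).tolist(),np.polyfit(lo[:,1],lo[:,0],1))
    else:
        k=p["color"][120:260,160:320,::-1]; 
    if n=="top": a=p["color"][115:230,195:315,::-1]
cv2.imwrite("pics/c1.png",np.hstack([cv2.resize(a,(480,460),interpolation=2)]))
E
```

```text
top ((624.5406494140625, -19.319625854492188), (259.9427185058594, 241.33607482910156), 87.26741027832031) ((648.9737548828125, -21.65339469909668), (123.48067474365234, 124.50726318359375), 60.68466567993164) (array([ 0.66026862, -0.02301269]), 19)
[[0.648, -0.02], [0.65, -0.023], [0.65, -0.02], [0.653, -0.023], [0.653, -0.02], [0.656, -0.023], [0.656, -0.02], [0.658, -0.023], [0.658, -0.02], [0.661, -0.026], [0.661, -0.023], [0.664, -0.026], [0.664, -0.023], [0.666, -0.026], [0.666, -0.023], [0.669, -0.026], [0.669, -0.023], [0.672, -0.026], [0.672, -0.023]]
0.74 [[0.503, 0.575], [-0.143, 0.108], [0.086, 0.086]] [0.03058881 0.5108952 ]
side ((622.0266723632812, -14.948333740234375), (266.4345703125, 246.6446075439453), 87.38057708740234) ((651.332763671875, -20.406471252441406), (124.3836669921875, 126.49659729003906), 29.682781219482422) (array([ 0.66521149, -0.02291634]), 12)
```

View pics/c1.png

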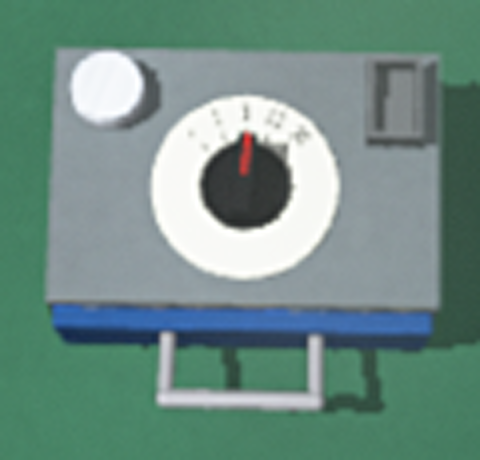

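The dial centre is at about (0.650, -0.021), box yaw is about -2.5°, and the dial angle is about +0.12 rad. Pointer and handle agree with the stated geometry. Next, the approach.

```bash
cat >> h.py <<'E'
from scipy.spatial.transform import Rotation as Ro
def go(pos,zang,n=5):
    """shift/turn numbers to have tool x down, tool z at heading zang (deg)"""
    s=r.get_state(); R=Ro.from_euler("xyz",s["eef_rot"],degrees=True).as_matrix()
    z=np.array([np.cos(np.radians(zang)),np.sin(np.radians(zang)),0]); x=np.array([0,0,-1.]); G=np.c_[x,np.cross(z,x),z]
    d=R.T@(np.array(pos)-s["tcp_pos"])/.15; t=Ro.from_matrix(R.T@G).as_rotvec()/(np.pi/4)
    print("t",round(s["time_s"],2),"tcp",np.round(s["tcp_pos"],4),"zhead",np.round(np.degrees(np.arctan2(R[1,2],R[0,2])),2),"j6",round(s["joints"][5],1),"w",round(s["gripper_width"],4),"F",np.round(s["contact_force"],1),"M",np.round(s["moment"],3))
    print("shift",np.round(d,3),"turn",np.round(t,3))
E
python3 - <<'E'
from h import *
s=r.get_state(); print(Ro.from_euler("xyz",s["eef_rot"],degrees=True).as_matrix().round(3))
go([.65,-.021,.2],-9.5); go([.65,-.021,.2],170.5)
p=r.capture("top"); q=proj(p,np.array([.51,-.015,.088])); print(q)
E
```

```text
[[ 0.    -0.221 -0.975]
 [ 0.    -0.975  0.221]
 [-1.    -0.    -0.   ]]
t 1.05 tcp [0.1492 0.6583 0.2456] zhead 167.24 j6 -16.5 w 0.0877 F [ 0.1 -1.3  0.3] M [ 0.01  -0.021 -0.005]
shift [ 0.304  3.679 -4.257] turn [3.927 0.    0.   ]
t 1.05 tcp [0.1492 0.6583 0.2456] zhead 167.24 j6 -16.5 w 0.0877 F [ 0.1 -1.3  0.3] M [ 0.01  -0.021 -0.005]
shift [ 0.304  3.679 -4.257] turn [-0.073 -0.     0.   ]
[254.71069976 213.66860702]
```

```bash
python3 - <<'E'
from h import *
s=r.get_state(); R=Ro.from_euler("xyz",s["eef_rot"],degrees=True); 
D=np.array([.65,-.021,.2])-s["tcp_pos"]; n=6; ang=np.radians(177)/n
for k in range(n):
    print(np.round(R.inv().apply(D/n)/.15,2), round(ang/(np.pi/4),2)); R=R*Ro.from_rotvec([ang,0,0])
E
```

```text
[ 0.05  0.61 -0.71] 0.66
[ 0.05  0.18 -0.92] 0.66
[ 0.05 -0.29 -0.89] 0.66
[ 0.05 -0.69 -0.63] 0.66
[ 0.05 -0.91 -0.21] 0.66
[ 0.05 -0.9   0.27] 0.66
```

Emit:
send_rows(
  plan=[
    [[0.01,0.15,-0.18],[0.16,0,0]],
    [[0.02,0.3,-0.35],[0.33,0,0]],
    [[0.04,0.46,-0.53],[0.5,0,0]],
    [[0.05,0.61,-0.71],[0.66,0,0]],
    [[0.05,0.61,-0.71],[0.66,0,0]],
  ],
  jaw=0,
  force=25,
)

```text
time_s: 1.6
tcp_pos: [0.2345, 0.5425, 0.2384]
eef_rot: [105.2, 90.0, -117.7]
contact_force: [0.2, 0.6, -0.6]
gripper_width: 0.0531
```

Emit:
send_rows(
  plan=[
    [[0.01,0.05,-0.23],[0.16,0,0]],
    [[0.02,0.09,-0.46],[0.33,0,0]],
    [[0.04,0.14,-0.69],[0.5,0,0]],
    [[0.05,0.18,-0.92],[0.66,0,0]],
    [[0.05,0.18,-0.92],[0.66,0,0]],
  ],
)

```text
time_s: 2.1
tcp_pos: [0.3187, 0.4262, 0.2311]
eef_rot: [137.1, 90.0, -115.8]
contact_force: [-0.8, 0.4, 0.2]
gripper_width: 0.0439
```

Emit:
send_rows(
  plan=[
    [[0.01,-0.07,-0.22],[0.16,0,0]],
    [[0.02,-0.15,-0.44],[0.33,0,0]],
    [[0.04,-0.22,-0.67],[0.5,0,0]],
    [[0.05,-0.29,-0.89],[0.66,0,0]],
    [[0.05,-0.29,-0.89],[0.66,0,0]],
  ],
)

```text
time_s: 2.6
tcp_pos: [0.4007, 0.3095, 0.2237]
eef_rot: [170.8, 89.9, -112.1]
contact_force: [-0.9, 0.0, -0.0]
gripper_width: 0.0437
```

```bash
python3 - <<'E'
from h import *
go([.65,-.021,.2],-9.5)
s=r.get_state(); R=Ro.from_euler("xyz",s["eef_rot"],degrees=True); print(R.as_matrix().round(2))
M=R.as_matrix();h=np.degrees(np.arctan2(M[1,2],M[0,2]))
D=np.array([.65,-.021,.2])-s["tcp_pos"]; n=4; ang=np.radians((h+9.5)%360)/n
for k in range(n):
    print(np.round(R.inv().apply(D/n)/.15,2), round(ang/(np.pi/4),2)); R=R*Ro.from_rotvec([ang,0,0])
E
```

```text
t 2.6 tcp [0.4007 0.3095 0.2237] zhead 77.14 j6 -72.8 w 0.0437 F [-0.9  0.  -0. ] M [ 0.134 -0.064  0.028]
shift [ 0.159 -2.111 -1.778] turn [ 1.925e+00 -1.000e-03  1.000e-03]
[[-0.   -0.97  0.22]
 [-0.    0.22  0.97]
 [-1.    0.   -0.  ]]
[ 0.04 -0.53 -0.44] 0.48
[ 0.04 -0.65 -0.22] 0.48
[ 0.04 -0.69  0.04] 0.48
[ 0.04 -0.63  0.29] 0.48
```

Emit:
send_rows(
  plan=[
    [[0.01,-0.13,-0.11],[0.12,0,0]],
    [[0.02,-0.26,-0.22],[0.24,0,0]],
    [[0.03,-0.4,-0.33],[0.36,0,0]],
    [[0.04,-0.53,-0.44],[0.48,0,0]],
    [[0.04,-0.53,-0.44],[0.48,0,0]],
  ],
)

```text
time_s: 3.1
tcp_pos: [0.4645, 0.2266, 0.2176]
eef_rot: [-165.0, 89.9, -109.6]
contact_force: [-0.6, 0.3, -0.2]
gripper_width: 0.0438
```

Emit:
send_rows(
  plan=[
    [[0.01,-0.16,-0.05],[0.12,0,0]],
    [[0.02,-0.33,-0.11],[0.24,0,0]],
    [[0.03,-0.49,-0.17],[0.36,0,0]],
    [[0.04,-0.65,-0.22],[0.48,0,0]],
    [[0.04,-0.65,-0.22],[0.48,0,0]],
  ],
)

```text
time_s: 3.6
tcp_pos: [0.5271, 0.1436, 0.2113]
eef_rot: [-142.5, 89.9, -108.8]
contact_force: [-0.1, 0.9, -0.6]
gripper_width: 0.0438
```

Emit:
send_rows(
  plan=[
    [[0.01,-0.17,0.01],[0.12,0,0]],
    [[0.02,-0.35,0.02],[0.24,0,0]],
    [[0.03,-0.52,0.03],[0.36,0,0]],
    [[0.04,-0.69,0.04],[0.48,0,0]],
    [[0.04,-0.69,0.04],[0.48,0,0]],
  ],
)

```text
time_s: 4.1
tcp_pos: [0.5906, 0.0604, 0.205]
eef_rot: [-122.6, 89.9, -110.5]
contact_force: [-1.1, 0.0, -0.2]
gripper_width: 0.0436
```

Emit:
send_rows(
  plan=[
    [[0.01,-0.16,0.07],[0.12,0,0]],
    [[0.02,-0.32,0.15],[0.24,0,0]],
    [[0.03,-0.48,0.22],[0.36,0,0]],
    [[0.04,-0.63,0.29],[0.48,0,0]],
    [[0.04,-0.63,0.29],[0.48,0,0]],
  ],
)

```text
time_s: 4.6
tcp_pos: [0.654, -0.0233, 0.1985]
eef_rot: [-106.1, 89.8, -115.7]
contact_force: [-0.8, -0.0, -0.9]
gripper_width: 0.0439
```

```bash
python3 - <<'E'
from h import *
go([.65,-.021,.133],-9.5)
p=r.capture("side"); cv2.imwrite("pics/s2.png",cv2.resize(p["color"][110:250,160:320,::-1],None,fx=4,fy=4,interpolation=2))
E
```

```text
t 4.6 tcp [ 0.654  -0.0233  0.1985] zhead -9.59 j6 -114.7 w 0.0439 F [-0.8 -0.  -0.9] M [ 0.121 -0.136  0.019]
shift [ 0.436  0.012 -0.028] turn [-0.002 -0.001  0.004]
```

View pics/s2.png

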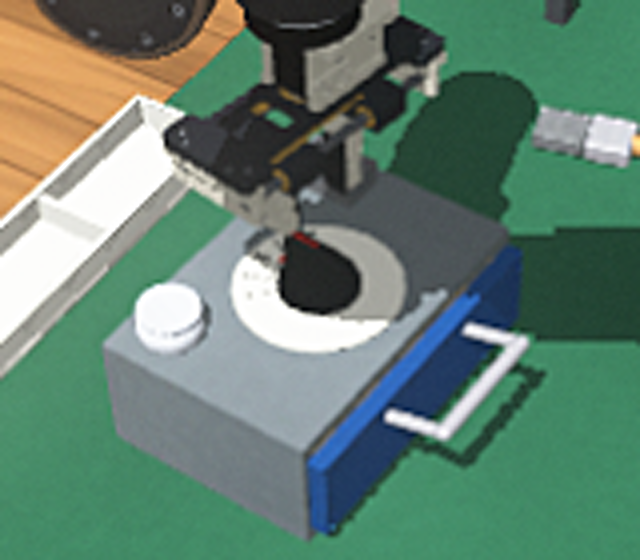

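The open fingers hang above the dial bar, one on each side, and the cover and tin are clear of them. I'll descend and grip.

Emit:
send_rows(
  plan=[
    [[0.1,0.0,-0.03],[0,0,0]],
    [[0.2,0.01,-0.03],[0,0,0]],
    [[0.32,0.01,-0.03],[0,0,0]],
    [[0.42,0.01,-0.03],[0,0,0]],
    [[0.43,0.01,-0.03],[0,0,0]],
  ],
)

```text
time_s: 5.15
tcp_pos: [0.6474, -0.0188, 0.1323]
eef_rot: [-143.1, 89.7, -152.3]
contact_force: [-0.5, 0.6, -0.2]
gripper_width: 0.044
```

Emit:
send_rows(
  plan=[
    [[0,0,0],[0,0,0]],
    [[0,0,0],[0,0,0]],
    [[0,0,0],[0,0,0]],
    [[0,0,0],[0,0,0]],
    [[0,0,0],[0,0,0]],
  ],
  jaw=-1,
  force=25,
)

```text
time_s: 5.65
tcp_pos: [0.647, -0.0216, 0.1333]
eef_rot: [-123.2, 89.5, -132.4]
contact_force: [-1.1, -12.2, 3.9]
gripper_width: 0.0138
```

```bash
python3 - <<'E'
from h import *
go([.65,-.021,.133],-9.5)
E
```

```text
t 5.65 tcp [ 0.647  -0.0216  0.1333] zhead -9.21 j6 -114.8 w 0.0138 F [ -1.1 -12.2   3.9] M [-4.398  0.218 -0.007]
shift [0.002 0.007 0.019] turn [ 0.007 -0.006  0.009]
```

Emit:
send_rows(
  plan=[
    [[0,0,0],[0,0,0]],
    [[0,0,0],[0,0,0]],
    [[0,0,0],[0,0,0]],
    [[0,0,0],[0,0,0]],
    [[0,0,0],[0,0,0]],
  ],
)

```text
time_s: 6.15
tcp_pos: [0.647, -0.0217, 0.1334]
eef_rot: [-122.0, 89.5, -131.2]
contact_force: [0.9, -3.2, -1.4]
gripper_width: 0.014
```

Emit:
send_rows(
  plan=[
    [[0,0,0],[-0.07,0,0]],
    [[0,-0.002,0],[-0.14,0,0]],
    [[0,-0.003,0],[-0.21,0,0]],
    [[0,-0.004,0],[-0.28,0,0]],
    [[0,-0.005,0],[-0.33,0,0]],
  ],
)

```text
time_s: 6.65
tcp_pos: [0.6469, -0.0228, 0.1334]
eef_rot: [-134.7, 89.5, -128.9]
contact_force: [1.3, -3.7, -1.0]
gripper_width: 0.0139
```

```bash
python3 - <<'E'
from h import *
go([.65,-.021,.133],20.4)
E
```

```text
t 6.65 tcp [ 0.6469 -0.0228  0.1334] zhead 5.78 j6 -99.8 w 0.0139 F [ 1.3 -3.7 -1. ] M [-1.148 -0.645 -0.02 ]
shift [0.002 0.01  0.022] turn [-0.325 -0.009  0.007]
```

Emit:
send_rows(
  plan=[
    [[0,0,0],[-0.08,0,0]],
    [[0,-0.002,0],[-0.16,0,0]],
    [[0,-0.003,0],[-0.24,0,0]],
    [[0,-0.004,0],[-0.3,0,0]],
    [[0,-0.005,0],[-0.33,0,0]],
  ],
)

```text
time_s: 7.15
tcp_pos: [0.6472, -0.024, 0.1333]
eef_rot: [-147.1, 89.5, -126.4]
contact_force: [1.2, -4.6, -3.2]
gripper_width: 0.014
```

Emit:
send_rows(
  plan=[
    [[0,0,0],[0,0,0]],
    [[0,0,0],[0,0,0]],
    [[0,0,0],[0,0,0]],
    [[0,0,0],[0,0,0]],
    [[0,0,0],[0,0,0]],
  ],
)

```text
time_s: 7.65
tcp_pos: [0.6471, -0.024, 0.1333]
eef_rot: [-146.9, 89.5, -126.2]
contact_force: [0.4, -3.3, -2.7]
gripper_width: 0.0136
```

```bash
python3 - <<'E'
from h import *
for i in range(2):
    p=r.capture("side"); go([.65,-.021,.133],-25.4)
cv2.imwrite("pics/s3.png",cv2.resize(p["color"][130:230,180:300,::-1],None,fx=5,fy=5,interpolation=2))
E
```

```text
t 7.7 tcp [ 0.6472 -0.024   0.1334] zhead 20.7 j6 -84.8 w 0.0137 F [ 0.9 -4.5 -2. ] M [-0.997 -0.629 -0.065]
shift [0.002 0.012 0.025] turn [ 1.024 -0.007  0.01 ]
t 7.75 tcp [ 0.6472 -0.024   0.1334] zhead 20.7 j6 -84.8 w 0.0142 F [ 0.6 -3.4 -3.4] M [-1.05  -0.647  0.045]
shift [0.002 0.012 0.025] turn [ 1.024 -0.007  0.01 ]
```

View pics/s3.png

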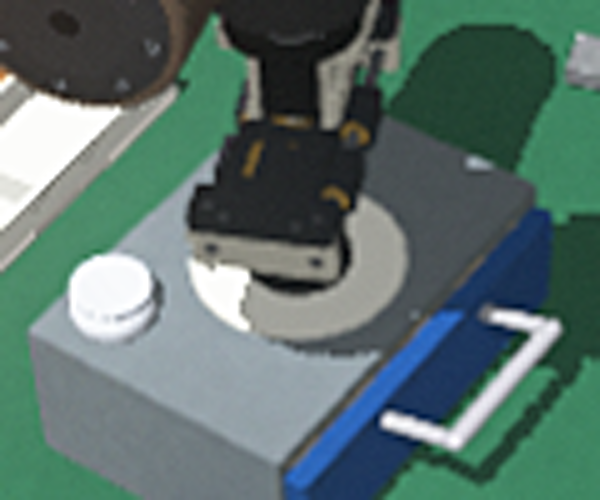

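Heading 20.7° puts the dial at about -0.405. The fingers hide the pointer in this picture, and nothing has been disturbed. Now turning right to 4.

Emit:
send_rows(
  plan=[
    [[0,0,0],[0.08,0,0]],
    [[0,0.002,0],[0.16,0,0]],
    [[0,0.003,0],[0.24,0,0]],
    [[0,0.004,0],[0.3,0,0]],
    [[0,0.005,0],[0.35,0,0]],
  ],
)

```text
time_s: 8.25
tcp_pos: [0.6469, -0.0229, 0.1333]
eef_rot: [-132.3, 89.5, -127.5]
contact_force: [1.7, -1.3, -2.5]
gripper_width: 0.0139
```

Emit:
send_rows(
  plan=[
    [[0,0,0],[0.08,0,0]],
    [[0,0.002,0],[0.16,0,0]],
    [[0,0.003,0],[0.24,0,0]],
    [[0,0.004,0],[0.3,0,0]],
    [[0,0.005,0],[0.35,0,0]],
  ],
)

```text
time_s: 8.75
tcp_pos: [0.647, -0.0216, 0.1333]
eef_rot: [-116.9, 89.5, -127.9]
contact_force: [1.4, -1.4, -2.5]
gripper_width: 0.0138
```

Emit:
send_rows(
  plan=[
    [[0,0,0],[0.08,0,0]],
    [[0,0.002,0],[0.16,0,0]],
    [[0,0.003,0],[0.24,0,0]],
    [[0,0.004,0],[0.3,0,0]],
    [[0,0.005,0],[0.33,0,0]],
  ],
)

```text
time_s: 9.25
tcp_pos: [0.6473, -0.0205, 0.1333]
eef_rot: [-100.8, 89.6, -126.8]
contact_force: [1.6, -1.9, -3.4]
gripper_width: 0.0139
```

Emit:
send_rows(
  plan=[
    [[0,0,0],[0,0,0]],
    [[0,0,0],[0,0,0]],
    [[0,0,0],[0,0,0]],
    [[0,0,0],[0,0,0]],
    [[0,0,0],[0,0,0]],
  ],
)

```text
time_s: 9.75
tcp_pos: [0.6474, -0.0205, 0.1334]
eef_rot: [-100.6, 89.6, -126.6]
contact_force: [1.0, -3.3, -2.0]
gripper_width: 0.0138
```

```bash
python3 - <<'E'
from h import *
p=r.capture("side"); go([.65,-.021,.133],35)
E
```

```text
t 9.8 tcp [ 0.6474 -0.0205  0.1334] zhead -25.93 j6 -131.7 w 0.014 F [ 1.9 -2.9 -3.5] M [-0.61  -0.815 -0.   ]
shift [0.002 0.005 0.017] turn [-1.354 -0.006  0.007]
```

Emit:
send_rows(
  plan=[
    [[0,0,0],[-0.08,0,0]],
    [[0,-0.002,0],[-0.16,0,0]],
    [[0,-0.003,0],[-0.24,0,0]],
    [[0,-0.004,0],[-0.3,0,0]],
    [[0,-0.005,0],[-0.34,0,0]],
  ],
)

```text
time_s: 10.3
tcp_pos: [0.647, -0.0216, 0.1334]
eef_rot: [-115.4, 89.6, -125.9]
contact_force: [1.2, -4.1, -2.9]
gripper_width: 0.0138
```

Emit:
send_rows(
  plan=[
    [[0,0,0],[-0.08,0,0]],
    [[0,-0.002,0],[-0.16,0,0]],
    [[0,-0.003,0],[-0.24,0,0]],
    [[0,-0.004,0],[-0.3,0,0]],
    [[0,-0.005,0],[-0.34,0,0]],
  ],
)

```text
time_s: 10.8
tcp_pos: [0.6469, -0.0228, 0.1334]
eef_rot: [-128.5, 89.5, -123.6]
contact_force: [2.3, -4.3, -4.3]
gripper_width: 0.0139
```

Emit:
send_rows(
  plan=[
    [[0,0,0],[-0.08,0,0]],
    [[0,-0.002,0],[-0.16,0,0]],
    [[0,-0.003,0],[-0.24,0,0]],
    [[0,-0.004,0],[-0.3,0,0]],
    [[0,-0.005,0],[-0.34,0,0]],
  ],
)

```text
time_s: 11.3
tcp_pos: [0.6471, -0.024, 0.1334]
eef_rot: [-141.1, 89.5, -120.8]
contact_force: [2.4, -5.4, -3.5]
gripper_width: 0.0141
```

Emit:
send_rows(
  plan=[
    [[0,0,0],[-0.06,0,0]],
    [[0,-0.002,0],[-0.12,0,0]],
    [[0,-0.003,0],[-0.18,0,0]],
    [[0,-0.004,0],[-0.24,0,0]],
    [[0,-0.005,0],[-0.28,0,0]],
  ],
)

```text
time_s: 11.8
tcp_pos: [0.6475, -0.0248, 0.1334]
eef_rot: [-151.7, 89.5, -118.7]
contact_force: [1.8, -3.6, -3.6]
gripper_width: 0.0138
```

```bash
cat >> h.py <<'E'
def feel(n=5):
    S=[]
    for i in range(n): r.capture("side"); S.append(r.get_state())
    R=Ro.from_euler("xyz",S[-1]["eef_rot"],degrees=True).as_matrix(); h=np.degrees(np.arctan2(R[1,2],R[0,2]))
    M=np.array([s["moment"] for s in S]);F=np.array([s["contact_force"] for s in S]); J=np.array([s["joint_torque"][5] for s in S])
    print("t",round(S[-1]["time_s"],2),"head",round(h,2),"dial~",round(-np.radians(h+2.5),3),"tcp",np.round(S[-1]["tcp_pos"],4),"M",M.mean(0).round(3),"sd",M[:,2].std().round(3),"F",F.mean(0).round(1),"t6",J.mean().round(3),J.std().round(3))
E
python3 -c "
from h import *
feel()"
```

```text
t 12.05 head 32.85 dial~ -0.617 tcp [ 0.6476 -0.0248  0.1334] M [-1.161 -1.197  0.039] sd 0.013 F [ 2.4 -3.8 -3.3] t6 0.086 0.238
```

Emit:
send_rows(
  plan=[
    [[0,0,0],[-0.03,0,0]],
    [[0,0,0],[-0.06,0,0]],
    [[0,-0.001,0],[-0.09,0,0]],
    [[0,-0.001,0],[-0.1,0,0]],
    [[0,-0.001,0],[-0.1,0,0]],
  ],
)

```text
time_s: 12.55
tcp_pos: [0.6477, -0.0251, 0.1334]
eef_rot: [-154.4, 89.5, -117.0]
contact_force: [3.4, -3.8, -4.0]
gripper_width: 0.0138
```

```bash
python3 -c "
from h import *
feel()"
```

```text
t 12.8 head 37.38 dial~ -0.696 tcp [ 0.6477 -0.0251  0.1334] M [-1.346 -1.291  0.016] sd 0.024 F [ 3.1 -4.4 -4.1] t6 0.014 0.015
```

Emit:
send_rows(
  plan=[
    [[0,0,0],[-0.02,0,0]],
    [[0,0,0],[-0.04,0,0]],
    [[0,0,0],[-0.06,0,0]],
    [[0,-0.001,0],[-0.06,0,0]],
    [[0,-0.001,0],[-0.06,0,0]],
  ],
)

```text
time_s: 13.3
tcp_pos: [0.6478, -0.0253, 0.1334]
eef_rot: [-156.9, 89.5, -116.8]
contact_force: [3.1, -3.9, -4.3]
gripper_width: 0.0141
```

```bash
python3 -c "
from h import *
feel()"
```

```text
t 13.55 head 40.11 dial~ -0.744 tcp [ 0.6479 -0.0253  0.1334] M [-1.28  -1.245  0.025] sd 0.021 F [ 3.1 -4.  -3.8] t6 -0.009 0.012
```

Emit:
send_rows(
  plan=[
    [[0,0,0],[-0.02,0,0]],
    [[0,0,0],[-0.04,0,0]],
    [[0,0,0],[-0.05,0,0]],
    [[0,-0.001,0],[-0.05,0,0]],
    [[0,-0.001,0],[-0.05,0,0]],
  ],
)

```text
time_s: 14.05
tcp_pos: [0.648, -0.0254, 0.1334]
eef_rot: [-158.6, 89.5, -116.3]
contact_force: [2.5, -3.9, -4.6]
gripper_width: 0.014
```

```bash
python3 -c "
from h import *
feel()"
```

```text
t 14.3 head 42.36 dial~ -0.783 tcp [ 0.648  -0.0254  0.1334] M [-1.264 -1.219  0.032] sd 0.021 F [ 3.1 -4.5 -4. ] t6 0.002 0.003
```

Emit:
send_rows(
  plan=[
    [[0,0,0],[-0.02,0,0]],
    [[0,0,0],[-0.04,0,0]],
    [[0,0,0],[-0.05,0,0]],
    [[0,-0.001,0],[-0.05,0,0]],
    [[0,-0.001,0],[-0.05,0,0]],
  ],
)

```text
time_s: 14.8
tcp_pos: [0.6481, -0.0255, 0.1334]
eef_rot: [-160.6, 89.5, -116.0]
contact_force: [2.7, -4.6, -4.0]
gripper_width: 0.0135
```

```bash
python3 -c "
from h import *
feel()"
```

```text
t 15.05 head 44.61 dial~ -0.822 tcp [ 0.6481 -0.0255  0.1334] M [-1.284 -1.255  0.018] sd 0.028 F [ 2.7 -4.6 -4.3] t6 0.008 0.001
```

Emit:
send_rows(
  plan=[
    [[0,0,0],[-0.02,0,0]],
    [[0,0,0],[-0.04,0,0]],
    [[0,0,0],[-0.05,0,0]],
    [[0,-0.001,0],[-0.05,0,0]],
    [[0,-0.001,0],[-0.05,0,0]],
  ],
)

```text
time_s: 15.55
tcp_pos: [0.6482, -0.0257, 0.1334]
eef_rot: [-162.6, 89.5, -115.7]
contact_force: [3.7, -3.8, -4.1]
gripper_width: 0.0137
```

```bash
python3 -c "
from h import *
feel()"
```

```text
t 15.8 head 46.86 dial~ -0.861 tcp [ 0.6482 -0.0257  0.1334] M [-1.3   -1.254 -0.031] sd 0.029 F [ 2.6 -4.2 -4.1] t6 0.009 0.001
```

Emit:
send_rows(
  plan=[
    [[0,0,0],[-0.02,0,0]],
    [[0,0,0],[-0.04,0,0]],
    [[0,0,0],[-0.05,0,0]],
    [[0,-0.001,0],[-0.05,0,0]],
    [[0,-0.001,0],[-0.05,0,0]],
  ],
)

```text
time_s: 16.3
tcp_pos: [0.6484, -0.0258, 0.1334]
eef_rot: [-164.1, 89.5, -115.0]
contact_force: [2.8, -4.7, -4.2]
gripper_width: 0.0137
```

```bash
python3 -c "
from h import *
feel()"
```

```text
t 16.55 head 49.11 dial~ -0.901 tcp [ 0.6484 -0.0258  0.1334] M [-1.313 -1.25  -0.004] sd 0.023 F [ 3.  -4.7 -4.1] t6 0.01 0.001
```

Emit:
send_rows(
  plan=[
    [[0,0,0],[-0.02,0,0]],
    [[0,0,0],[-0.04,0,0]],
    [[0,0,0],[-0.05,0,0]],
    [[0,-0.001,0],[-0.05,0,0]],
    [[0,-0.001,0],[-0.05,0,0]],
  ],
)

```text
time_s: 17.05
tcp_pos: [0.6485, -0.0259, 0.1334]
eef_rot: [-166.3, 89.5, -114.9]
contact_force: [3.3, -4.7, -4.2]
gripper_width: 0.0138
```

```bash
python3 -c "
from h import *
feel()"
```

```text
t 17.3 head 51.35 dial~ -0.94 tcp [ 0.6485 -0.0259  0.1334] M [-1.333 -1.257 -0.023] sd 0.01 F [ 3.1 -4.5 -4.1] t6 0.01 0.001
```

Emit:
send_rows(
  plan=[
    [[0,0,0],[-0.02,0,0]],
    [[0,0,0],[-0.04,0,0]],
    [[0,0,0],[-0.05,0,0]],
    [[0,-0.001,0],[-0.05,0,0]],
    [[0,-0.001,0],[-0.05,0,0]],
  ],
)

```text
time_s: 17.8
tcp_pos: [0.6486, -0.026, 0.1334]
eef_rot: [-168.0, 89.5, -114.4]
contact_force: [3.0, -4.6, -4.0]
gripper_width: 0.014
```

```bash
python3 -c "
from h import *
feel()"
```

```text
t 18.05 head 53.6 dial~ -0.979 tcp [ 0.6486 -0.026   0.1334] M [-1.313 -1.294  0.007] sd 0.023 F [ 2.8 -4.4 -3.9] t6 0.01 0.001
```

Emit:
send_rows(
  plan=[
    [[0,0,0],[-0.02,0,0]],
    [[0,0,0],[-0.04,0,0]],
    [[0,0,0],[-0.05,0,0]],
    [[0,-0.001,0],[-0.05,0,0]],
    [[0,-0.001,0],[-0.05,0,0]],
  ],
)

```text
time_s: 18.55
tcp_pos: [0.6488, -0.0261, 0.1334]
eef_rot: [-169.6, 89.5, -113.8]
contact_force: [2.7, -4.2, -4.7]
gripper_width: 0.0142
```

```bash
python3 -c "
from h import *
feel()"
```

```text
t 18.8 head 55.84 dial~ -1.018 tcp [ 0.6488 -0.0261  0.1334] M [-1.34  -1.276 -0.   ] sd 0.02 F [ 3.2 -4.3 -4.1] t6 0.01 0.001
```

Emit:
send_rows(
  plan=[
    [[0,0,0],[-0.02,0,0]],
    [[0,0,0],[-0.04,0,0]],
    [[0,0,0],[-0.05,0,0]],
    [[0,-0.001,0],[-0.05,0,0]],
    [[0,-0.001,0],[-0.05,0,0]],
  ],
)

```text
time_s: 19.3
tcp_pos: [0.6489, -0.0262, 0.1334]
eef_rot: [-171.4, 89.5, -113.3]
contact_force: [2.9, -4.4, -4.0]
gripper_width: 0.0137
```

```bash
python3 -c "
from h import *
feel()"
```

```text
t 19.55 head 58.09 dial~ -1.057 tcp [ 0.6489 -0.0262  0.1334] M [-1.349 -1.259 -0.015] sd 0.03 F [ 2.4 -4.5 -4.2] t6 0.009 0.001
```

Emit:
send_rows(
  plan=[
    [[0,0,0],[-0.02,0,0]],
    [[0,0,0],[-0.04,0,0]],
    [[0,0,0],[-0.05,0,0]],
    [[0,-0.001,0],[-0.05,0,0]],
    [[0,-0.001,0],[-0.05,0,0]],
  ],
)

```text
time_s: 20.05
tcp_pos: [0.6491, -0.0263, 0.1334]
eef_rot: [-173.5, 89.5, -113.2]
contact_force: [3.2, -3.9, -5.0]
gripper_width: 0.0139
```

```bash
python3 -c "
from h import *
feel()"
```

```text
t 20.3 head 60.33 dial~ -1.097 tcp [ 0.6491 -0.0263  0.1334] M [-1.336 -1.287  0.025] sd 0.012 F [ 2.9 -4.1 -4.1] t6 0.009 0.001
```

Emit:
send_rows(
  plan=[
    [[0,0,0],[-0.02,0,0]],
    [[0,0,0],[-0.04,0,0]],
    [[0,0,0],[-0.05,0,0]],
    [[0,-0.001,0],[-0.05,0,0]],
    [[0,-0.001,0],[-0.05,0,0]],
  ],
)

```text
time_s: 20.8
tcp_pos: [0.6492, -0.0264, 0.1334]
eef_rot: [-175.1, 89.5, -112.6]
contact_force: [2.7, -3.7, -3.8]
gripper_width: 0.0139
```

```bash
python3 -c "
from h import *
feel()"
```

```text
t 21.05 head 62.58 dial~ -1.136 tcp [ 0.6492 -0.0264  0.1334] M [-1.337 -1.287  0.002] sd 0.022 F [ 2.8 -4.3 -4.2] t6 0.009 0.001
```

Emit:
send_rows(
  plan=[
    [[0,0,0],[-0.02,0,0]],
    [[0,0,0],[-0.04,0,0]],
    [[0,0,0],[-0.05,0,0]],
    [[0,-0.001,0],[-0.05,0,0]],
    [[0,-0.001,0],[-0.05,0,0]],
  ],
)

```text
time_s: 21.55
tcp_pos: [0.6494, -0.0264, 0.1334]
eef_rot: [-177.0, 89.5, -112.2]
contact_force: [3.6, -4.4, -4.3]
gripper_width: 0.0139
```

```bash
python3 -c "
from h import *
feel()"
```

```text
t 21.8 head 64.82 dial~ -1.175 tcp [ 0.6494 -0.0265  0.1334] M [-1.356 -1.271 -0.017] sd 0.014 F [ 2.7 -4.1 -4. ] t6 0.008 0.001
```

Emit:
send_rows(
  plan=[
    [[0,0,0],[-0.02,0,0]],
    [[0,0,0],[-0.04,0,0]],
    [[0,0,0],[-0.05,0,0]],
    [[0,-0.001,0],[-0.05,0,0]],
    [[0,-0.001,0],[-0.05,0,0]],
  ],
)

```text
time_s: 22.3
tcp_pos: [0.6495, -0.0265, 0.1334]
eef_rot: [-178.6, 89.5, -111.5]
contact_force: [2.6, -4.4, -4.0]
gripper_width: 0.0141
```

```bash
python3 -c "
from h import *
feel()"
```

```text
t 22.55 head 67.06 dial~ -1.214 tcp [ 0.6495 -0.0265  0.1334] M [-1.372 -1.302  0.009] sd 0.035 F [ 2.5 -4.1 -4.3] t6 0.028 0.001
```

Emit:
send_rows(
  plan=[
    [[0,0,0],[-0.02,0,0]],
    [[0,0,0],[-0.04,0,0]],
    [[0,0,0],[-0.05,0,0]],
    [[0,-0.001,0],[-0.05,0,0]],
    [[0,-0.001,0],[-0.05,0,0]],
  ],
)

```text
time_s: 23.05
tcp_pos: [0.6497, -0.0266, 0.1334]
eef_rot: [179.4, 89.5, -111.3]
contact_force: [2.8, -4.4, -3.5]
gripper_width: 0.014
```

```bash
python3 -c "
from h import *
feel(8)
p=r.capture('side')
cv2.imwrite('pics/s4.png',cv2.resize(p['color'][130:230,180:300,::-1],None,fx=5,fy=5,interpolation=2))"
```

```text
t 23.45 head 69.3 dial~ -1.253 tcp [ 0.6497 -0.0266  0.1334] M [-1.364 -1.293 -0.046] sd 0.022 F [ 3.1 -4.5 -4. ] t6 0.07 0.001
```

View pics/s4.png

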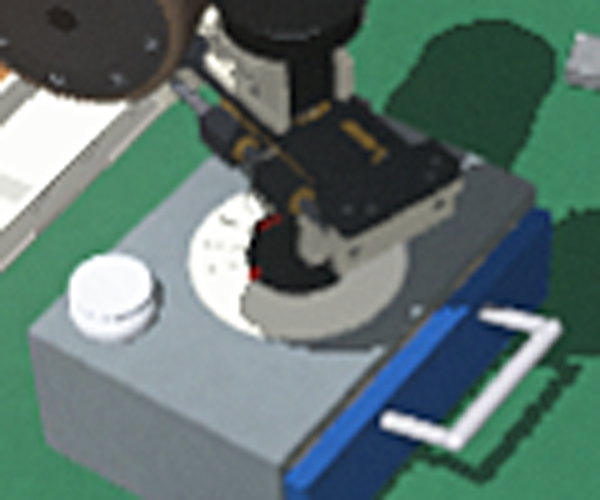

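The red tip now points to the left of pip 1, so the dial has turned with the gripper. Joint-6 torque has started rising (0.009, 0.028, 0.070), so this is the catch. One more small step should put it mid-window.

Emit:
send_rows(
  plan=[
    [[0,0,0],[-0.01,0,0]],
    [[0,0,0],[-0.02,0,0]],
    [[0,0,0],[-0.03,0,0]],
    [[0,-0.001,0],[-0.04,0,0]],
    [[0,-0.001,0],[-0.04,0,0]],
  ],
)

```text
time_s: 24.0
tcp_pos: [0.6498, -0.0267, 0.1334]
eef_rot: [177.9, 89.5, -111.0]
contact_force: [2.9, -4.2, -4.1]
gripper_width: 0.0136
```

```bash
python3 -c "
from h import *
feel(6)"
```

```text
t 24.3 head 71.08 dial~ -1.284 tcp [ 0.6498 -0.0266  0.1334] M [-1.323 -1.258 -0.117] sd 0.023 F [ 2.9 -3.9 -4.1] t6 0.119 0.015
```

Emit:
send_rows(
  plan=[
    [[0,0,0],[-0.01,0,0]],
    [[0,0,0],[-0.02,0,0]],
    [[0,0,0],[-0.025,0,0]],
    [[0,0,0],[-0.025,0,0]],
    [[0,0,0],[-0.025,0,0]],
  ],
)

```text
time_s: 24.8
tcp_pos: [0.6499, -0.0267, 0.1334]
eef_rot: [177.6, 89.5, -110.3]
contact_force: [2.8, -5.3, -5.4]
gripper_width: 0.014
```

```bash
python3 -c "
from h import *
feel(6)"
```

```text
t 25.1 head 72.17 dial~ -1.303 tcp [ 0.6499 -0.0267  0.1334] M [-1.42  -1.387 -0.156] sd 0.02 F [ 3.  -3.9 -4.3] t6 0.157 0.0
```

Joint-6 torque is up by about 0.15 N m with a slope of 2 N m/rad, which is mid-window, and it was held over 0.5 s. Releasing and lifting.

Emit:
send_rows(
  plan=[
    [[0,0,0],[0,0,0]],
    [[0,0,0],[0,0,0]],
    [[0,0,0],[0,0,0]],
    [[0,0,0],[0,0,0]],
    [[0,0,0],[0,0,0]],
  ],
  jaw=0,
)

```text
time_s: 25.6
tcp_pos: [0.6499, -0.0264, 0.1335]
eef_rot: [177.9, 89.5, -109.9]
contact_force: [-1.1, -0.1, 0.4]
gripper_width: 0.0429
```

Emit:
send_rows(
  plan=[
    [[-0.1,0,0],[0,0,0]],
    [[-0.25,0,0],[0,0,0]],
    [[-0.4,0,0],[0,0,0]],
    [[-0.5,0,0],[0,0,0]],
    [[-0.5,0,0],[0,0,0]],
  ],
)

```text
time_s: 26.1
tcp_pos: [0.6514, -0.0256, 0.2113]
eef_rot: [-152.3, 89.5, -80.1]
contact_force: [0.1, 0.1, -0.6]
gripper_width: 0.044
```

```bash
python3 - <<'E'
from h import *
p=r.capture("side"); s,X=handle(p)
print(s)
W=None
q=r.trace(p,"pull_grip")[0]; print("bar end/mid uv",q["uv"])
yaw=np.radians(-2.5); ex=np.array([np.cos(yaw),np.sin(yaw),0])
c=np.array([.65,-.021,0])
im=p["color"][130:250,190:310,::-1].copy(); im=cv2.resize(im,None,fx=5,fy=5,interpolation=2)
ey=np.array([-ex[1],ex[0],0])
for d,col in((.135,(0,255,0)),(.14,(0,0,255)),(.145,(0,255,255))):
    a=[((proj(p,c-ex*d+ey*t+[0,0,.082])-[190,130])*5).astype(int) for t in(-.05,.05)]
    cv2.line(im,tuple(map(int,a[0])),tuple(map(int,a[1])),col,1)
cv2.imwrite("pics/s5.png",im)
P=pts(p,q["mask"]); P=P[P[:,2]>.075]; b=(P-c)@np.c_[ex,ey]; print(np.round(np.percentile(b,[2,10,50,90,98],axis=0),3).tolist())
go(c-ex*.14+[0,0,.2],87.5)
E
```

```text
0.96
bar end/mid uv [267.6, 206.0]
[[-0.146, -0.115], [-0.142, -0.085], [-0.093, 0.009], [-0.083, 0.098], [-0.08, 0.123]]
t 26.25 tcp [ 0.6496 -0.0258  0.2077] zhead 72.18 j6 -33.1 w 0.0437 F [-0.9  0.2  0.5] M [ 0.114 -0.102  0.092]
shift [ 0.055  0.907 -0.215] turn [-0.341 -0.011 -0.003]
```

View pics/s5.png

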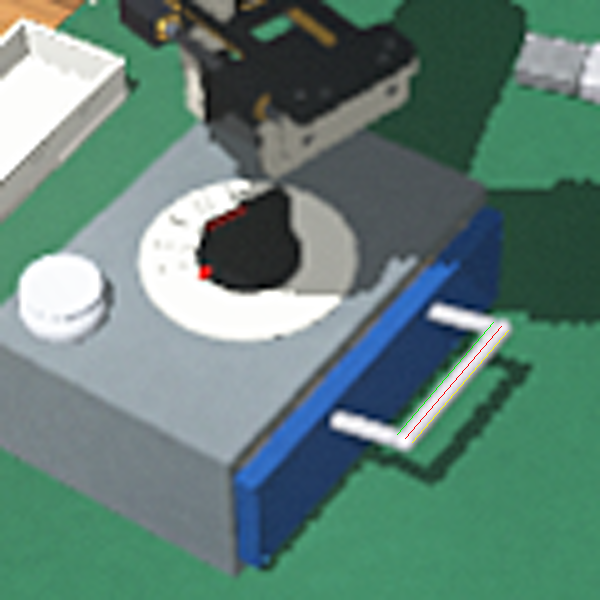

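The projected centre line at 140 mm lies right on the handle bar, and the dial rests past pip 1. Moving over the handle.

Emit:
send_rows(
  plan=[
    [[0.01,0.2,-0.05],[-0.08,0,0]],
    [[0.02,0.45,-0.1],[-0.17,-0.01,0]],
    [[0.04,0.7,-0.16],[-0.26,-0.01,0]],
    [[0.05,0.9,-0.21],[-0.34,-0.01,0]],
    [[0.05,0.91,-0.21],[-0.34,-0.01,0]],
  ],
  jaw=-0.27,
)

```text
time_s: 26.75
tcp_pos: [0.506, -0.0143, 0.1998]
eef_rot: [95.7, 89.7, -176.7]
contact_force: [2.0, 0.1, 1.6]
gripper_width: 0.0321
```

```bash
python3 - <<'E'
from h import *
r.capture("side")
go([.5101,-.0149,.083],87.5)
E
```

```text
t 26.8 tcp [ 0.5079 -0.0141  0.2003] zhead 87.52 j6 -23.0 w 0.0323 F [ 0.7  0.9 -0.2] M [ 0.045 -0.07  -0.044]
shift [ 0.782 -0.018 -0.004] turn [ 0.    -0.001 -0.005]
```

Emit:
send_rows(
  plan=[
    [[0.15,-0.02,0],[0,0,0]],
    [[0.35,-0.02,0],[0,0,0]],
    [[0.55,-0.02,0],[0,0,0]],
    [[0.7,-0.02,0],[0,0,0]],
    [[0.78,-0.02,0],[0,0,0]],
  ],
)

```text
time_s: 27.3
tcp_pos: [0.5098, -0.0147, 0.0807]
eef_rot: [105.1, 89.6, -167.4]
contact_force: [0.2, -0.7, 0.2]
gripper_width: 0.032
```

Emit:
send_rows(
  plan=[
    [[0,0,0],[0,0,0]],
    [[0,0,0],[0,0,0]],
    [[0,0,0],[0,0,0]],
    [[0,0,0],[0,0,0]],
    [[0,0,0],[0,0,0]],
  ],
  jaw=-1,
)

```text
time_s: 27.8
tcp_pos: [0.5106, -0.0145, 0.0816]
eef_rot: [104.1, 89.7, -168.4]
contact_force: [1.2, 0.8, 1.6]
gripper_width: 0.0108
```

```bash
python3 - <<'E'
from h import *
go([.5101-.08,-.0149+.0035,.082],87.5)
E
```

```text
t 27.8 tcp [ 0.5106 -0.0145  0.0816] zhead 87.47 j6 -22.9 w 0.0108 F [1.2 0.8 1.6] M [ 0.081 -0.322 -0.058]
shift [ 0.     0.537 -0.003] turn [-0.001 -0.002 -0.006]
```

Emit:
send_rows(
  plan=[
    [[0,0.03,0],[0,0,0]],
    [[0,0.08,0],[0,0,0]],
    [[0,0.15,0],[0,0,0]],
    [[0,0.21,0],[0,0,0]],
    [[0,0.27,0],[0,0,0]],
  ],
)

```text
time_s: 28.3
tcp_pos: [0.4689, -0.0125, 0.0817]
eef_rot: [100.5, 89.7, -172.0]
contact_force: [1.3, 2.3, -6.4]
gripper_width: 0.011
```

Emit:
send_rows(
  plan=[
    [[0,0.07,0],[0,0,0]],
    [[0,0.14,0],[0,0,0]],
    [[0,0.2,0],[0,0,0]],
    [[0,0.25,0],[0,0,0]],
    [[0,0.27,0],[0,0,0]],
  ],
)

```text
time_s: 28.8
tcp_pos: [0.4273, -0.0106, 0.0818]
eef_rot: [96.2, 89.7, -176.3]
contact_force: [1.0, 3.5, -11.8]
gripper_width: 0.0109
```

```bash
python3 - <<'E'
from h import *
p=r.capture("side")
go([.5101-.08,-.0149+.0035,.082],87.5)
cv2.imwrite("pics/s6.png",cv2.resize(p["color"][120:260,180:320,::-1],None,fx=4,fy=4,interpolation=2))
E
```

```text
t 28.85 tcp [ 0.4272 -0.0106  0.0818] zhead 87.46 j6 -27.5 w 0.0111 F [-2.5  4.6 -8.7] M [ 2.073  0.351 -0.08 ]
shift [-0.002 -0.02  -0.005] turn [-0.001 -0.001 -0.007]
```

View pics/s6.png

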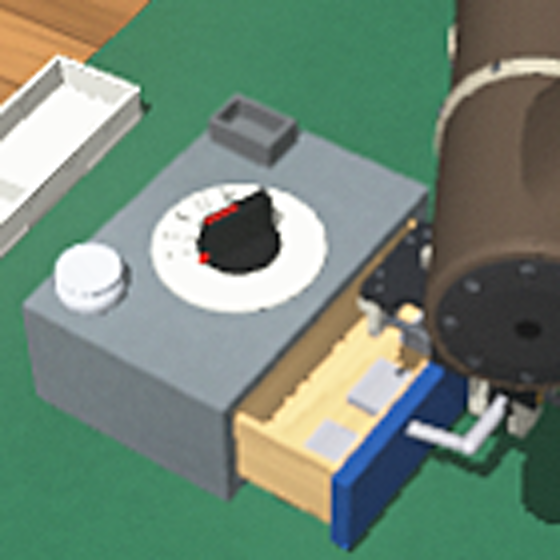

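The drawer is open by about 83 mm. Releasing and lifting.

Emit:
send_rows(
  plan=[
    [[0,0,0],[0,0,0]],
    [[0,0,0],[0,0,0]],
    [[0,0,0],[0,0,0]],
    [[0,0,0],[0,0,0]],
    [[0,0,0],[0,0,0]],
  ],
  jaw=-0.27,
)

```text
time_s: 29.35
tcp_pos: [0.4274, -0.0107, 0.0819]
eef_rot: [96.9, 89.7, -175.7]
contact_force: [-0.2, 0.1, 0.4]
gripper_width: 0.0319
```

Emit:
send_rows(
  plan=[
    [[-0.1,0,0],[0,0,0]],
    [[-0.25,0,0],[0,0,0]],
    [[-0.45,0,0],[0,0,0]],
    [[-0.65,0,0],[0,0,0]],
    [[-0.8,0,0],[0,0,0]],
  ],
)

```text
time_s: 29.85
tcp_pos: [0.4285, -0.0107, 0.2038]
eef_rot: [94.3, 89.8, -178.3]
contact_force: [0.2, -0.2, -0.4]
gripper_width: 0.0323
```

Emit:
send_rows(
  plan=[
    [[0,0,0],[0,0,0]],
    [[0,0,0],[0,0,0]],
    [[0,0,0],[0,0,0]],
    [[0,0,0],[0,0,0]],
    [[0,0,0],[0,0,0]],
  ],
)

```text
time_s: 30.35
tcp_pos: [0.4281, -0.0109, 0.203]
eef_rot: [100.8, 89.7, -171.7]
contact_force: [0.1, 0.6, 0.2]
gripper_width: 0.0318
```

```bash
python3 - <<'E'
from h import *
p=r.capture("side")
go([.5101-.08,-.0149+.0035,.082],87.5)
for q in r.trace(p,"pull_grip")[:1]:
    P=pts(p,q["mask"]); P=P[(P[:,2]>.075)&(P[:,2]<.1)]; print(q["score"],np.percentile(P[:,0],[2,50,98]).round(3))
for t in("tin","cover","oil","brush"):
    for q in r.trace(p,t)[:1]: print(t,round(q["score"],2),np.round(np.median(pts(p,q["mask"]),0),3))
cv2.imwrite("pics/s7.png",cv2.resize(p["color"][110:250,180:340,::-1],None,fx=4,fy=4,interpolation=2))
E
```

```text
t 30.4 tcp [ 0.4282 -0.0108  0.2032] zhead 87.46 j6 -27.6 w 0.032 F [ 0.8 -0.1 -0.2] M [ 0.056 -0.081  0.016]
shift [ 0.808 -0.017 -0.003] turn [-0.001 -0.001 -0.007]
0.89 [0.425 0.477 0.565]
tin 0.82 [0.712 0.074 0.121]
cover 0.57 [ 0.703 -0.126  0.111]
oil 0.62 [0.428 0.367 0.052]
```

View pics/s7.png

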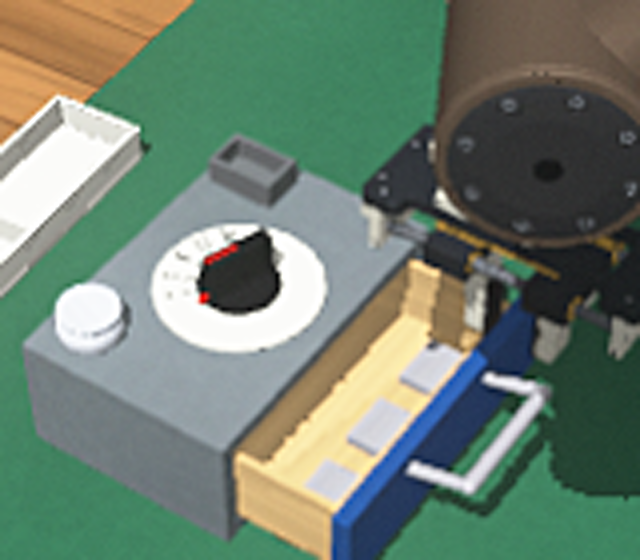

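The drawer stands open and the gripper is clear above the handle. The dial points past 1, with tin, cover and oil where they were. Handing in.

```bash
python3 -c "
from plant import r
print(r.close_job(), r.get_state()['time_s'])"
```

```text
the job is handed in; nothing more can be done
the job is handed in; nothing more can be done
```

The box is unlocked, the drawer stands open by about 83 mm, and the job was handed in at about 30 s on the robot's clock. The interface gave no verdict.

- **Dial:** I turned it left to about -0.405 rad and held it, then right to about +0.41 rad and held it. Both angles come from the tool's heading, because the fingers hid the pointer during the turn.
- **Catch:** I then turned left in small steps. Resistance began near -1.2 rad, and I stopped at about -1.30 rad. Joint-6 torque was about 0.15 N m above its baseline and the wrist moment agreed (about -0.16 N m). Both are inside the 0.07–0.32 window, and I held there for about 0.5 s. The wrist moment was too noisy to show the first touch, so the joint-6 torque was what located the catch.
- **Drawer:** I gripped the handle, pulled, let go and lifted the gripper 12 cm clear.

In the last picture, the drawer is open, the dial points past 1 (below -0.55 rad), and the contact force is about zero. Tin, cover and oil bottle were within about 2 mm of where they started. The detector missed the brush in that picture, but the arm never went near it.

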